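# Fit the sanding drum to the edge sander

### The arm

A 6-joint arm with a two-finger parallel gripper is mounted at the origin on the work surface. World frame = base frame: x ahead of the robot, y to its left, z up, the work surface at z = 0. Lengths are in m, angles in rad, forces in N, time in s.
With the tool pointing down it reaches from about 0.275 to 0.85 m from the base axis. Payload 19 kg.
Tool frame: the origin (TCP) lies midway between the tips of the shut fingers; the grasp point (between the pads) lies 19 mm behind it; y points along the fingers, x is the direction in which the jaws open and shut, and the axes are right-handed (so a half turn about y gives the same grasp; the last joint's range is limited). The gripper opens to 85 mm and grips with 20 to 120 N. Pads are 22 mm wide; open, the fingers measure 114 mm over their backs; the gripper's body (76 mm by 85 mm) begins 54 mm behind the grasp point. The pads swing forward as they close: fully open they stand 13 mm farther back than shut.
Start: joints at [1.009, 0.15, 1.437, -0, 1.554, -0.134], TCP at [0.239, 0.523, 0.231] pointing down, gripper open.
Joint ranges: [-2.8, 2.8], [-0.68, 2.1], [0.12, 2.68], [-1.39, 4.53], [0.16, 2.79], [-2.81, 2.81]. Speed limits (rad/s): [1.89, 1.89, 2.22, 3.01, 3.01, 3.01].

### API

Orientations are given as [roll, pitch, yaw] about the fixed x, y, z axes, in that order (R = Rz(yaw) Ry(pitch) Rx(roll)).
In Python, from plant import status, vision, hand_in gives the robot as it stands. The module is installed in compiled form; this text tells all that it offers.
- The arm moves only by the tool arm_command, never from a script. Its argument "targets" is one flat list of numbers, 6 for each row, row after row: the shift along the world's x, y, z in m, then the turn, a rotation vector about the world's x, y, z in units of 6 degrees (1.0 is 6 degrees). A call has 1 to 5 rows; each row is the pose to reach, as a shift and turn from the pose commanded when the call began; what a row does not reach only later rows make up. A row lasts 1/10 s, in which the tool goes at most 50 mm and 8.59 degrees, less where a joint would pass 70% of its speed; a pose out of reach is approached as far as the arm can. A call with a gripper value outside its range is refused whole. "grip" is the opening in per cent of the stroke, from 0 (shut) to 100 (fully open), set as the call begins (left out, the last holds). The fingers move at their own pace and stop on an object; "grip_force" is the grip in N (left out, the last holds). Time passes only in rows, so rows that repeat a pose let the fingers close. It gives the time, the measured TCP pose, the force and the opening at its end, in the units of the state.
- status.get_state(): the state, without advancing time (a new reading comes with each control period).
- vision.snapshot(name): name is "side" or "top" or "wrist"; returns the picture (400x640x3 uint8, red, green, blue); there is no depth.
- vision.camera_model(name): a dict with "fov_y" (degrees; the focal length in pixels is half the picture's height over the tangent of half this angle, whatever the lens; pixels are square), "cx", "cy" (the principal point, pixels), "T" (4x4, takes a point from camera to world coordinates). Camera axes: x right, y down, z forward; pixel columns grow to the right and rows downward; lengths in m; the calibration is good to about 2 mm. A picture is of the moment at which its call begins: read the wrist's pose just before it. camera_model takes no time and is no camera call; for the wrist camera it gives the pose at the moment of the call.
- hand_in(): hands the job in, once; it reports no verdict.
The state is a dict: "time_s": time; "joint_positions": joint angles; "joint_velocities": joint speeds; "tau": joint torques, N m; "position": TCP position; "eef_rot": TCP orientation; "ft_force": force on the tool from outside, world axes, zero at the start; "wrist_torque": the same for the moment, N m; "finger_gap": finger opening in m.
Only numpy, scipy, OpenCV 4.12 (cv2) and the standard library are available. Lean on these libraries where they do the work, as an engineer would, in place of code of your own. Each camera call takes 0.05 s, during which the arm holds its last target. There are 200 camera calls.

### The job

Fit the sanding drum to the spindle of the edge sander: set it over the spindle and turn it under light pressure until its notches drop over the two drive dogs and it sits fully home, then put the clamp flange on top with its hub upwards, and last push the lock cap straight down over the spindle end until it clicks home on the flange. Feel your way and never force anything, leave the other things on the bench where they are, and let go of everything at the end.

Things in the scene. Friction and masses are not known exactly. Their poses are not given: they have to be found in the camera images.
- sander: bench edge sander, fixed: grey cast table 260 x 240 mm, 20 mm high, lying on the bench, with an upright steel spindle in its middle. Origin on the spindle axis at bench level, z up. The spindle has stopped at any angle, which is NOT measured and differs each time: find it by feel or by eye. It stays put under light rubbing and slips round at 0.25 N m
- seat (a point): point on the spindle axis at the face of the round steel drive plate (52 mm across) at the spindle's foot, 32 mm above the bench; the drum's underside rests here when home. Two drive dogs stand 8 mm up from this face, opposite each other, each 6 mm wide and reaching from 15 to 21 mm off the axis; they turn with the spindle
- dogs_top (a point): point on the spindle axis, level with the tops of the two dogs, 8 mm above the seat: here the drum's underside stops while its notches are off the dogs. A light load of 4 to 8 N is right for turning it; set every part down at about 10 mm/s, as hard knocks and pushing by main force spoil the dogs
- spindle_top (a point): point on the spindle axis at its very top, 91 mm above the seat. The spindle is 24 mm thick up to 70 mm above the seat, then tapers over 4 mm to a neck 16 mm thick, whose last 4 mm is a cone 9 mm thick at the end
- balls (a point): point on the spindle axis, 83 mm above the seat, at the three spring balls (10 mm) that stand 3.5 mm out of the neck: the catch for the cap. The cap's lip meets them when its underside is 14 mm above its home; pushing it on takes up to 7 N over the next 5 mm or so, then it goes slack and the balls draw it down towards the hub
- drum: sanding drum, loose, upright: brown grit sleeve 60 mm across, 60 mm high overall, 0.25 to 0.42 kg, bore 25.8 mm right through (passes the balls freely). Origin at the centre of its underside, z up. Its lowest 10 mm is a bright foot with four dark notches 9.5 mm wide in the underside along its +x, +y, -x, -y: it drops over the dogs at every quarter turn, within about 5 degrees either way
- flange: clamp flange, loose, lying on the bench hub up: dark steel disc 54 mm across and 5 mm thick, with a raised hub 38 mm across, 14 mm high overall; bore 25.8 mm (passes the balls freely), 0.11 kg. Origin at the centre of its underside, z up. When home it lies on the drum, origin 60 mm above the seat
- cap: lock cap, loose, opening down: bright knurled knob 44 mm across, 26 mm high, closed top, 0.08 kg. Origin at the centre of its underside, z up. Its mouth is a lip 17.6 mm in bore and 4 mm thick, with a wider hollow above. When home it stands on the flange's hub, origin 74 mm above the seat, and takes 8 N or more to pull off
- glue_pot: glue pot with a brush standing in it, 100 mm across, 210 mm high, loose; origin at the centre of its underside. Leave alone
- hammer: hammer, 260 mm long, lying flat, loose. Leave alone
- cork_block: cork sanding block 100 x 60 x 35 mm, loose; origin at the centre of its underside. Leave alone
- tack_tin: flat round dark green tin 65 mm across, 45 mm high, loose; origin at the centre of its underside. Leave alone
There are look-alikes about, which are no part of the job. What is meant by the cap is not green, and is the smaller of those in its own colour.

How it is judged:
On the way, in this order (a step that is already met when the one before it is completed fails the run):
1. the drum is home on the drive plate, its notches over the dogs (z of drum in the frame of seat between -0.002 and 0.002 m and horizontal distance between drum and seat below 0.003 m and angle between drum's own z axis and vertical below 0.05 rad), for 0.2 s.
2. the flange is home on the drum, hub up (all of step 1 and z of flange in the frame of seat between 0.0575 and 0.0625 m and horizontal distance between flange and seat below 0.003 m and angle between flange's own z axis and vertical below 0.05 rad), for 0.2 s.
3. the cap is pushed home over the balls onto the flange (all of step 2 and z of cap in the frame of seat between 0.071 and 0.077 m and horizontal distance between cap and seat below 0.003 m and angle between cap's own z axis and vertical below 0.05 rad), for 0.2 s.
At the end, for the whole second after the job is handed in: Drum, flange and cap are on the spindle in that order, upright (3 degrees) and centred (3 mm): drum within 2 mm of its seat, flange within 2.5 mm of 60 mm above it, cap within 3 mm of 74 mm above it; all released and at rest (all of step 3 and linear speed of each of drum, flange, cap below 0.02 m/s); the robot touches nothing.
It fails at once if a part is forced: pressed on the sander or its spindle with more than 60 N (contact force between any of drum, flange, cap and sander above 60 N).
It fails at once if another thing on the bench is shifted by more than 25 mm (distance of any of glue_pot, hammer, cork_block, tack_tin from where it was at the start of the episode above 0.025 m).
It also fails if it takes over 72 s, if anything falls off the work surface, if the arm or the gripper's body presses on something with over 40 N, if the wrist force passes 120 N, or if a joint passes its speed limit or range.

## Working session

There is one attempt and no reset: what is moved stays moved. The work goes in short steps, Python scripts to look and compute and a tool call to move; the robot and the scene stay as the last step left them, time stands still between calls to the robot, and variables do not carry over. Pictures are saved under pics/ and viewed, about 8 in all and at most 12, crops included, and the job is handed in when it is done.

Besides the shell and the picture viewer there is one more tool, called after "Request:" as name(argument=value, ...) on one line, values as JSON. arm_command: Moves the arm, as the interface text tells. Its arguments: {"type":"object","properties":{"targets":{"type":"array","items":{"type":"number"}},"grip":{"type":"number"},"grip_force":{"type":"number"}},"required":["targets"]}

```bash
mkdir -p pics
cat > h.py <<'E'
import numpy as np, cv2
from plant import status, vision
def K(m):
    return 200/np.tan(np.radians(m["fov_y"])/2)
def snap(n,f=None):
    m=vision.camera_model(n); im=vision.snapshot(n)[:,:,::-1].copy()
    if f: cv2.imwrite("pics/"+f,im)
    return m,im
def ray(m,u,v):
    f=K(m);T=np.array(m["T"]);d=T[:3,:3]@np.array([(u-m["cx"])/f,(v-m["cy"])/f,1]);return T[:3,3],d
def onz(m,u,v,z):
    o,d=ray(m,u,v);return o+d*(z-o[2])/d[2]
def proj(m,p):
    f=K(m);T=np.array(m["T"]);c=T[:3,:3].T@(np.array(p)-T[:3,3]);return c[0]/c[2]*f+m["cx"],c[1]/c[2]*f+m["cy"]
E
python3 - <<'E'
from h import *
np.set_printoptions(precision=3,suppress=True)
for n in ("top","side"):
    m,im=snap(n,n+"0.png");print(n,m["fov_y"],m["cx"],m["cy"]);print(np.array(m["T"]))
print(status.get_state())
E
```

```text
top 47.27971065131268 320.9555176336326 200.60968461665703
[[ 0.011 -0.997  0.081  0.457]
 [-1.    -0.011 -0.006 -0.048]
 [ 0.007 -0.081 -0.997  1.259]
 [ 0.     0.     0.     1.   ]]
side 52.986397450792786 325.67246209248276 201.11782840166111
[[ 0.932 -0.173  0.318  0.156]
 [-0.362 -0.453  0.815 -1.025]
 [ 0.003 -0.875 -0.485  0.678]
 [ 0.     0.     0.     1.   ]]
{'time_s': 0.1, 'joint_positions': array([ 1.009,  0.151,  1.438,  0.   ,  1.554, -0.134]), 'joint_velocities': array([ 0.   , -0.001, -0.002,  0.001,  0.   , -0.   ]), 'tau': array([  0.005, -71.439, -57.18 ,  -0.   ,   0.007,   0.   ]), 'position': array([0.238, 0.523, 0.231]), 'eef_rot': array([-1.571,  0.001,  1.143]), 'ft_force': array([-0.862, -1.244, -0.174]), 'wrist_torque': array([-0.003,  0.021,  0.02 ]), 'finger_gap': 0.08493792372251047}
```

View pics/top0.png

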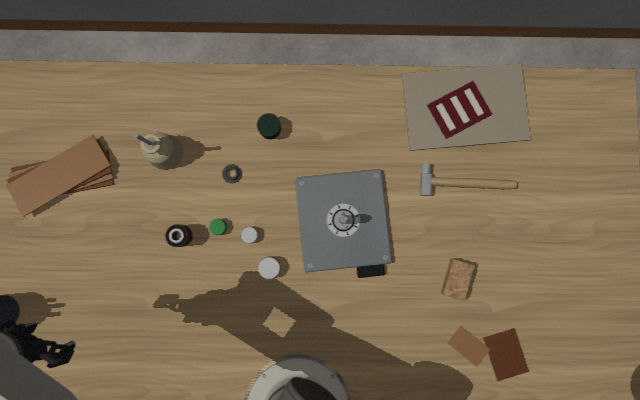

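View pics/side0.png

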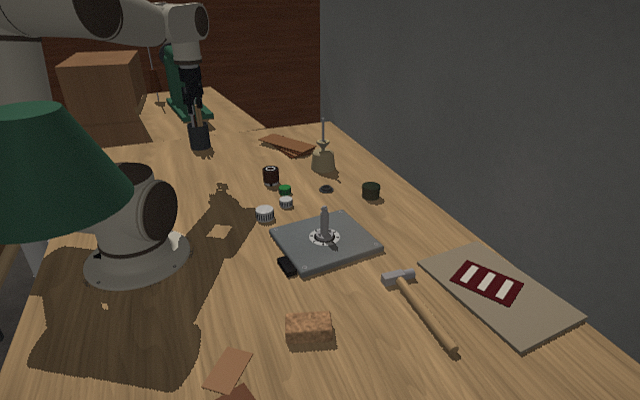

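Run:
```python
from h import *
np.set_printoptions(precision=3,suppress=True)
m,im=snap("top")
for n,u,v,z in [("drum",179,236,.06),("flange",232,174,.014),("cap",250,235,.026),("bigwhite",269,268,.03),("green",219,227,.026),("plate",344,220,.032),("tin",268,126,.045),("pot",162,150,.05)]: print(n,onz(m,u,v,z))
g=cv2.cvtColor(im,cv2.COLOR_BGR2GRAY)
_,w=cv2.threshold(g,150,255,0)
for c in cv2.findContours(w[120:300,150:420],0,2)[0]:
    if cv2.contourArea(c)>60:
        (x,y),r=cv2.minEnclosingCircle(c);print(x+150,y+120,r,cv2.contourArea(c))
c=im[100:300,150:410];cv2.imwrite("pics/c1.png",cv2.resize(c,None,fx=3,fy=3,interpolation=2))
mw=vision.camera_model("wrist");print(mw["fov_y"],mw["cx"],mw["cy"]);print(np.array(mw["T"]))
```

```text
drum [0.457 0.314 0.06 ]
flange [0.628 0.189 0.014]
cap [0.461 0.134 0.026]
bigwhite [0.374 0.08  0.03 ]
green [0.482 0.217 0.026]
plate [ 0.504 -0.119  0.032]
tin [0.755 0.089 0.045]
pot [0.685 0.37  0.05 ]
268.0806427001953 267.8225860595703 10.31322956085205 294.0
248.22058868408203 234.60294342041016 7.608175754547119 155.5
67.63468974972385 315.36226253819507 197.8172012712562
[[ 0.415  0.868  0.273  0.169]
 [ 0.91  -0.395 -0.126  0.556]
 [-0.001  0.3   -0.954  0.374]
 [ 0.     0.     0.     1.   ]]
```

View pics/c1.png

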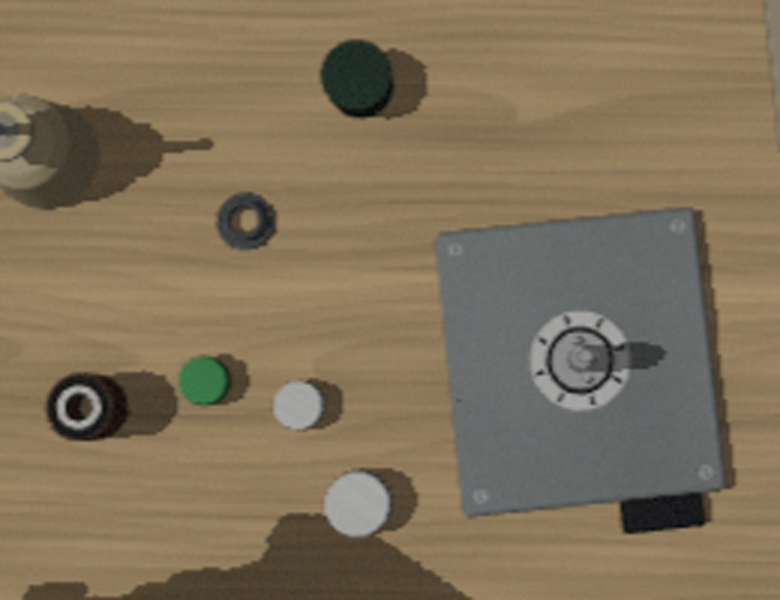

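Request:
arm_command(targets=[0.03, -0.028, 0, 0, 0, 0, 0.062, -0.058, 0, 0, 0, 0, 0.094, -0.088, -0.01, 0, 0, 0, 0.126, -0.118, -0.02, 0, 0, 0, 0.158, -0.148, -0.03, 0, 0, 0])

```text
time_s: 0.65
position: [0.3975, 0.3737, 0.2009]
eef_rot: [-1.571, 0.0, 1.143]
ft_force: [0.6, -0.0, -0.7]
finger_gap: 0.0853
```

Request:
arm_command(targets=[0.03, -0.026, -0.01, 0, 0, 0, 0.055, -0.045, -0.02, 0, 0, 0, 0.062, -0.054, -0.02, 0, 0, 0, 0.062, -0.054, -0.02, 0, 0, 0])

```text
time_s: 1.05
position: [0.4591, 0.3202, 0.181]
eef_rot: [-1.57, 0.001, 1.141]
ft_force: [0.6, -0.3, 0.7]
finger_gap: 0.0853
```

Run:
```python
from h import *
np.set_printoptions(precision=3,suppress=True)
s=status.get_state();print(s["time_s"],s["position"],s["eef_rot"],s["ft_force"])
m,im=snap("wrist","w1.png");print(proj(m,[.458,.321,.06]),proj(m,s["position"]))
```

```text
1.05 [0.459 0.32  0.181] [-1.57   0.001  1.141] [ 0.644 -0.315  0.707]
(np.float64(314.46777328949895), np.float64(190.29749845368576)) (np.float64(312.98262687145456), np.float64(255.07245634259547))
```

View pics/w1.png

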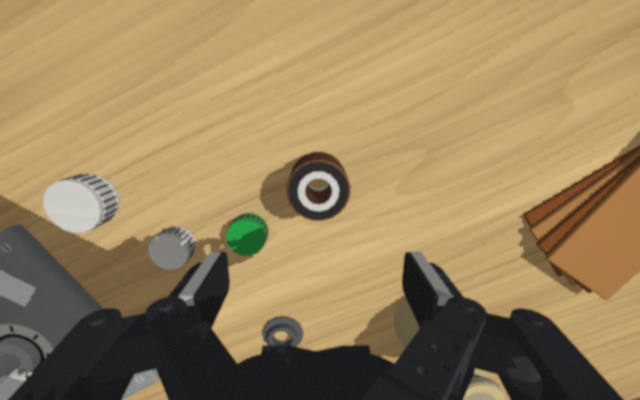

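Run:
```python
from h import *
np.set_printoptions(precision=4,suppress=True)
m,im=snap("wrist")
g=cv2.cvtColor(im,cv2.COLOR_BGR2GRAY)
r=g[150:225,280:355];w=((r>150)).astype(np.uint8)
hsv=cv2.cvtColor(im,cv2.COLOR_BGR2HSV)[150:225,280:355]
w=((r>120)&(hsv[...,1]<50)).astype(np.uint8)*255
for c in cv2.findContours(w,0,2)[0]:
    if cv2.contourArea(c)>50:
        (x,y),a,t=cv2.fitEllipse(c);print(x+280,y+150,a,onz(m,x+280,y+150,.06))
for n,u,v,z in [("drum",318,189,.06),("flange",283,330,.014),("cap",168,252,.026),("spindletable",10,352,.03)]:print(n,onz(m,u,v,z))
```

```text
317.2951316833496 191.70063400268555 (39.54024124145508, 41.127403259277344) [0.4598 0.3238 0.06  ]
drum [0.4577 0.3254 0.06  ]
flange [0.6203 0.2034 0.014 ]
cap [0.4636 0.1398 0.026 ]
spindletable [ 0.498  -0.1107  0.03  ]
```

Request:
arm_command(targets=[0, 0.003, -0.045, 0, 0, 0, 0, 0.003, -0.09, 0, 0, 0, 0, 0.003, -0.13, 0, 0, 0, 0, 0.003, -0.157, 0, 0, 0, 0, 0.003, -0.157, 0, 0, 0])

```text
time_s: 1.65
position: [0.456, 0.3243, 0.0214]
eef_rot: [-1.567, 0.004, 1.145]
ft_force: [-1.4, -0.9, 0.3]
finger_gap: 0.0857
```

Request:
arm_command(targets=[0, 0, 0, 0, 0, 0, 0, 0, 0, 0, 0, 0, 0, 0, 0, 0, 0, 0, 0, 0, 0, 0, 0, 0, 0, 0, 0, 0, 0, 0], grip=0, grip_force=40)

```text
time_s: 2.15
position: [0.4592, 0.325, 0.0268]
eef_rot: [-1.572, -0.003, 1.143]
ft_force: [-3.9, 0.0, 6.9]
finger_gap: 0.0592
```

Request:
arm_command(targets=[0, 0, 0.03, 0, 0, 0, 0, 0, 0.07, 0, 0, 0, 0.005, -0.01, 0.11, 0, 0, 0, 0.01, -0.035, 0.14, 0, 0, 0, 0.02, -0.07, 0.16, 0, 0, 0])

```text
time_s: 2.65
position: [0.4787, 0.2547, 0.1885]
eef_rot: [-1.574, -0.004, 1.145]
ft_force: [1.4, -1.2, -4.2]
finger_gap: 0.0586
```

Request:
arm_command(targets=[0.011, -0.045, 0, 0, 0, 0, 0.022, -0.09, 0, 0, 0, 0, 0.033, -0.135, 0, 0, 0, 0, 0.044, -0.18, 0, 0, 0, 0, 0.055, -0.225, 0, 0, 0, 0])

```text
time_s: 3.15
position: [0.5338, 0.0275, 0.1862]
eef_rot: [-1.573, -0.001, 1.143]
ft_force: [1.3, 0.4, -3.8]
finger_gap: 0.0591
```

Request:
arm_command(targets=[0.011, -0.045, 0, 0, 0, 0, 0.025, -0.09, 0, 0, 0, 0, 0.04, -0.135, 0, 0, 0, 0, 0.056, -0.175, 0, 0, 0, 0, 0.056, -0.185, 0, 0, 0, 0])

```text
time_s: 3.65
position: [0.5905, -0.1597, 0.1853]
eef_rot: [-1.573, 0.001, 1.14]
ft_force: [0.0, 1.2, -4.4]
finger_gap: 0.0585
```

Request:
arm_command(targets=[0, 0, 0, 0, 0, 0, 0, 0, 0, 0, 0, 0])

```text
time_s: 3.85
position: [0.5894, -0.1553, 0.1852]
eef_rot: [-1.572, -0.0, 1.143]
ft_force: [-0.2, 0.6, -4.8]
finger_gap: 0.0589
```

Run:
```python
from h import *
np.set_printoptions(precision=3,suppress=True)
s=status.get_state();print(s["time_s"],s["position"],s["eef_rot"],s["ft_force"],s["wrist_torque"],s["joint_positions"])
m,im=snap("wrist","w2.png");print(proj(m,[.504,-.119,.123]),proj(m,[.504,-.119,.032]),proj(m,s["position"]))
m,im=snap("top");cv2.imwrite("pics/t2.png",im)
```

```text
3.85 [ 0.589 -0.155  0.185] [-1.572 -0.     1.143] [-0.189  0.637 -4.785] [0.031 0.003 0.039] [-0.384  0.24   1.424  0.     1.477 -1.527]
(np.float64(309.5635851225514), np.float64(78.26132427633208)) (np.float64(311.39280768937834), np.float64(86.13168393649028)) (np.float64(312.9399698624223), np.float64(255.07831390843353))
```

View pics/w2.png

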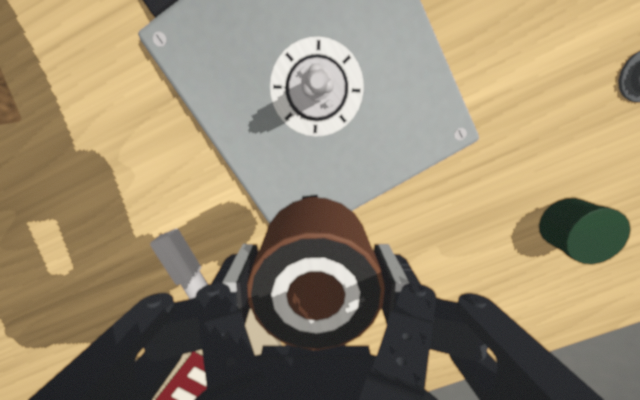

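Run:
```python
from h import *
im=cv2.imread("pics/w2.png")
a=cv2.resize(im[30:145,260:375],None,fx=5,fy=5,interpolation=2);b=cv2.resize(im[185:225,260:375],None,fx=5,fy=5,interpolation=2)
a=cv2.convertScaleAbs(a,alpha=1.1);b=cv2.convertScaleAbs(b,alpha=2.2)
o=np.zeros((600,800,3),np.uint8);o[:575,:575]=a
b=cv2.resize(im[185:225,260:375],(220,220*40//115*2));o[:b.shape[0],580:]=cv2.convertScaleAbs(b,alpha=2)
cv2.imwrite("pics/c2.png",o)
```

```text
(no output)
```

View pics/c2.png

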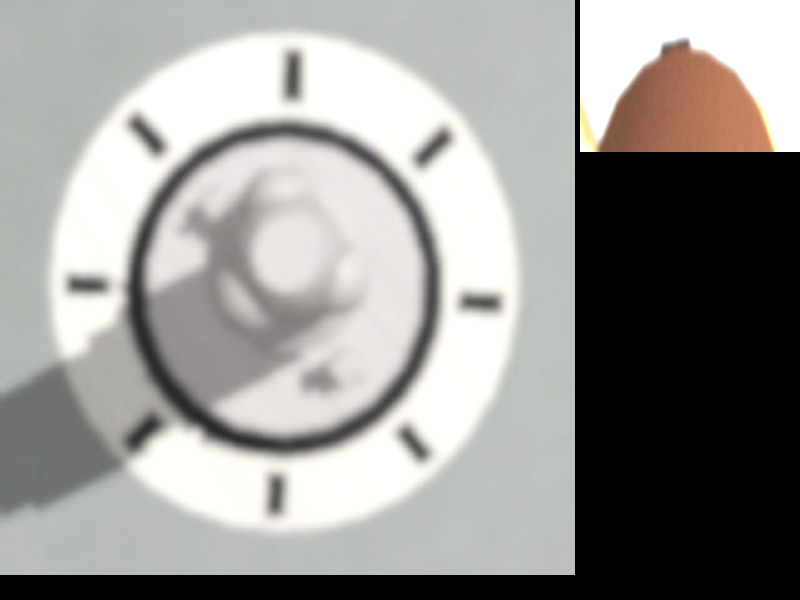

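Run:
```python
from h import *
np.set_printoptions(precision=4,suppress=True)
m=vision.camera_model("wrist");s=status.get_state();p=s["position"];b=p[2]-.0255
im=cv2.imread("pics/w2.png");hsv=cv2.cvtColor(im,cv2.COLOR_BGR2HSV)
r=im[245:345,250:385].min(2);w=(r>110).astype(np.uint8)*255
for c in cv2.findContours(w,0,2)[0]:
    if cv2.contourArea(c)>200:
        (x,y),a,t=cv2.fitEllipse(c);c0=onz(m,x+250,y+245,b+.06);print("drumtop",x+250,y+245,a,c0)
print("tcp",p)
print("spindle top",onz(m,317.4,80,.123),"plate",onz(m,317,87.4,.032))
r=im[30:145,260:375].min(2);w=(r>200).astype(np.uint8)*255
for c in cv2.findContours(w,0,2)[0]:
    if cv2.contourArea(c)>2000:
        (x,y),a,t=cv2.fitEllipse(c);print("dial",x+260,y+30,a,onz(m,x+260,y+30,.02))
d1=onz(m,300,72,.036);d2=onz(m,327,104.4,.036);print(d1,d2,np.hypot(*(d2-d1)[:2]),"dog ang",np.degrees(np.arctan2(*(d2-d1)[[1,0]]))%90)
for z in (b,b+.005,b+.01):
    n=onz(m,310.7,196.8,z)
    for c in (c0,p):
        q=n-c;print("notch",np.hypot(*q[:2]),np.degrees(np.arctan2(q[1],q[0]))%90)
```

```text
drumtop 430.4507141113281 238.97610473632812 (27.805713653564453, 183.19956970214844) [ 0.5855 -0.101   0.2196]
drumtop 230.0402488708496 289.5345649719238 (23.419532775878906, 84.87110137939453) [ 0.5729 -0.1853  0.2196]
drumtop 315.36302185058594 294.1974182128906 (74.56086730957031, 87.18036651611328) [ 0.5899 -0.1535  0.2196]
tcp [ 0.5895 -0.1547  0.1851]
spindle top [ 0.507  -0.1144  0.123 ] plate [ 0.5072 -0.1142  0.032 ]
dial 316.6756248474121 85.8554801940918 (85.32637023925781, 92.46782684326172) [ 0.5053 -0.1137  0.02  ]
[ 0.489 -0.123  0.036] [ 0.5248 -0.112   0.036 ] 0.03740256934567882 dog ang 17.077301295100682
notch 0.024785048392702482 72.0041174408642
notch 0.024783294029227958 69.01522607026686
notch 0.026328403987512388 71.44342535121143
notch 0.026337319342427622 68.63041761401072
notch 0.027874001566678176 70.94486994627175
notch 0.027892400245574475 68.2885034746991
```

Request:
arm_command(targets=[-0.02, 0.009, 0, 0, 0, -1.4, -0.042, 0.019, 0, 0, 0, -2.8, -0.062, 0.029, 0, 0, 0, -4.2, -0.083, 0.0395, 0, 0, 0, -5.6, -0.083, 0.0395, -0.01, 0, 0, -7])

```text
time_s: 4.45
position: [0.5052, -0.1144, 0.1761]
eef_rot: [-1.572, -0.002, 0.406]
ft_force: [0.6, 0.7, -4.3]
finger_gap: 0.0588
```

Request:
arm_command(targets=[0, 0, -0.01, 0, 0, -0.2, 0, 0, -0.018, 0, 0, -0.2, 0, 0, -0.018, 0, 0, -0.2, 0, 0, -0.018, 0, 0, -0.2])

```text
time_s: 4.85
position: [0.5067, -0.1163, 0.1561]
eef_rot: [-1.57, 0.0, 0.391]
ft_force: [0.1, 0.2, -3.6]
finger_gap: 0.0588
```

Run:
```python
from h import *
np.set_printoptions(precision=4,suppress=True)
s=status.get_state();p=s["position"];print(s["time_s"],p,s["eef_rot"],s["ft_force"])
m,im=snap("wrist","w3.png");cv2.imwrite("pics/w3c.png",cv2.resize(im[160:360,200:440],None,fx=3,fy=3))
print(proj(m,[p[0],p[1],p[2]+.0345]))
```

```text
4.85 [ 0.5067 -0.1163  0.1561] [-1.5704  0.0004  0.3915] [ 0.1356  0.2454 -3.5668]
(np.float64(313.8711795476406), np.float64(295.75882248994975))
```

View pics/w3c.png

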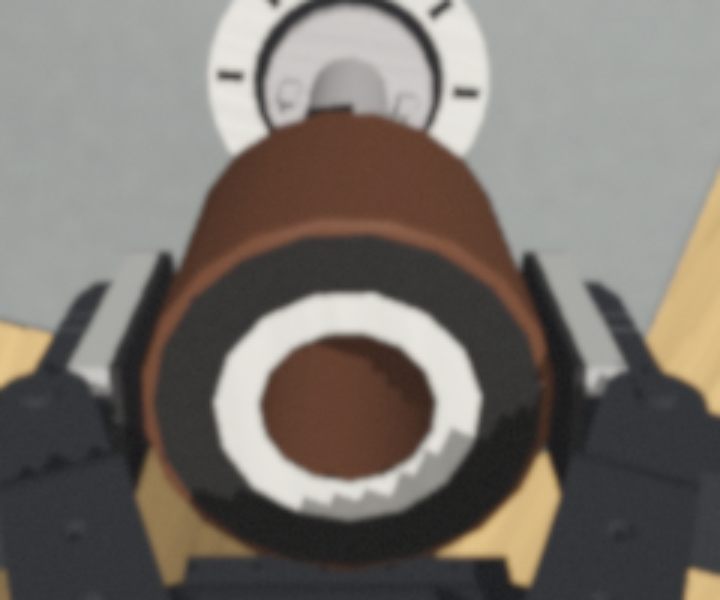

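Run:
```python
from h import *
np.set_printoptions(precision=4,suppress=True)
m=vision.camera_model("wrist");p=status.get_state()["position"];b=p[2]-.0255
print(p)
c0=onz(m,316,295,b+.06);print("drum",c0)
d1=onz(m,296.7,191.7,.039);d2=onz(m,334.3,195,.039);print(d1,d2,(d1+d2)/2,np.hypot(*(d2-d1)[:2]),np.degrees(np.arctan2(*(d2-d1)[[1,0]]))%90)
n=onz(m,310,196,b+.005);q=n-c0;print("notch",np.hypot(*q[:2]),np.degrees(np.arctan2(q[1],q[0]))%90)
print("dial",onz(m,200+348/3,160+85/3,.02),"platec",onz(m,200+348/3,160+80/3,.032))
```

```text
[ 0.5068 -0.1164  0.1564]
drum [ 0.5075 -0.1157  0.1909]
[ 0.491  -0.1211  0.039 ] [ 0.5239 -0.1109  0.039 ] [ 0.5075 -0.116   0.039 ] 0.03439649850796106 17.180972949746035
notch 0.027306085071855824 29.47728119488079
dial [ 0.5081 -0.1164  0.02  ] platec [ 0.5062 -0.1118  0.032 ]
```

Request:
arm_command(targets=[0, 0, -0.002, 0, 0, -1, 0, 0, -0.006, 0, 0, -2, 0, 0, -0.01, 0, 0, -2, 0, 0, -0.014, 0, 0, -2, 0, 0, -0.018, 0, 0, -2])

```text
time_s: 5.4
position: [0.5066, -0.1164, 0.138]
eef_rot: [-1.571, 0.0, 0.182]
ft_force: [0.8, 0.5, -4.1]
finger_gap: 0.0587
```

Request:
arm_command(targets=[0, 0, -0.004, 0, 0, 0, 0, 0, -0.008, 0, 0, 0, 0, 0, -0.012, 0, 0, 0, 0, 0, -0.016, 0, 0, 0, 0, 0, -0.02, 0, 0, 0])

```text
time_s: 5.9
position: [0.5066, -0.1162, 0.118]
eef_rot: [-1.571, -0.0, 0.18]
ft_force: [0.9, 2.2, -2.2]
finger_gap: 0.0589
```

Request:
arm_command(targets=[0, 0.0007, -0.004, 0, 0, 0, 0, 0.0007, -0.008, 0, 0, 0, 0, 0.0007, -0.013, 0, 0, 0, 0, 0.0007, -0.018, 0, 0, 0, 0, 0.0007, -0.023, 0, 0, 0])

```text
time_s: 6.4
position: [0.5065, -0.1157, 0.0948]
eef_rot: [-1.571, 0.0, 0.18]
ft_force: [0.9, 1.2, -2.9]
finger_gap: 0.0587
```

Request:
arm_command(targets=[0, 0, -0.005, 0, 0, 0, 0, 0, -0.01, 0, 0, 0, 0, 0, -0.014, 0, 0, 0, 0, 0, -0.018, 0, 0, 0, 0, 0, -0.021, 0, 0, 0])

```text
time_s: 6.9
position: [0.5065, -0.1156, 0.0739]
eef_rot: [-1.571, 0.0, 0.18]
ft_force: [0.6, 1.8, -2.8]
finger_gap: 0.0587
```

Request:
arm_command(targets=[0, 0.0003, -0.0015, 0, 0, 0, 0, 0.0003, -0.003, 0, 0, 0, 0, 0.0003, -0.0045, 0, 0, 0, 0, 0.0003, -0.0055, 0, 0, 0, 0, 0.0003, -0.0065, 0, 0, 0])

```text
time_s: 7.4
position: [0.5066, -0.1154, 0.0677]
eef_rot: [-1.571, 0.0, 0.18]
ft_force: [-0.7, 0.9, -4.3]
finger_gap: 0.0586
```

Request:
arm_command(targets=[0, 0, -0.001, 0, 0, 0, 0, 0, -0.002, 0, 0, 0, 0, 0, -0.003, 0, 0, 0])

```text
time_s: 7.7
position: [0.5066, -0.1154, 0.0647]
eef_rot: [-1.571, 0.0, 0.18]
ft_force: [-0.1, 0.8, -3.9]
finger_gap: 0.0587
```

Request:
arm_command(targets=[0, 0, -0.001, 0, 0, 0, 0, 0, -0.002, 0, 0, 0])

```text
time_s: 7.9
position: [0.5065, -0.1153, 0.0627]
eef_rot: [-1.571, 0.0, 0.18]
ft_force: [-0.1, -0.2, -3.8]
finger_gap: 0.0586
```

Request:
arm_command(targets=[0, 0, -0.001, 0, 0, 0, 0, 0, -0.002, 0, 0, 0])

```text
time_s: 8.1
position: [0.5066, -0.1154, 0.0607]
eef_rot: [-1.571, 0.0, 0.18]
ft_force: [-0.2, 0.2, -4.0]
finger_gap: 0.0586
```

Request:
arm_command(targets=[0, 0, -0.001, 0, 0, 0, 0, 0, -0.002, 0, 0, 0])

```text
time_s: 8.3
position: [0.5066, -0.1153, 0.0588]
eef_rot: [-1.571, 0.0, 0.18]
ft_force: [-4.6, 3.2, 12.3]
finger_gap: 0.0589
```

Request:
arm_command(targets=[0, 0, -0.001, 0, 0, 0, 0, 0, -0.0015, 0, 0, 0])

```text
time_s: 8.5
position: [0.5067, -0.1154, 0.0587]
eef_rot: [-1.571, -0.0, 0.18]
ft_force: [-13.5, 4.8, 27.8]
finger_gap: 0.0585
```

Request:
arm_command(targets=[0, 0, 0.0015, 0, 0, 0, 0, 0, 0.0025, 0, 0, 0])

```text
time_s: 8.7
position: [0.5066, -0.1154, 0.0599]
eef_rot: [-1.571, -0.0, 0.18]
ft_force: [0.1, -0.6, -3.8]
finger_gap: 0.0584
```

Request:
arm_command(targets=[0, 0, 0, 0, 0, 0.5, 0, 0, 0, 0, 0, 1, 0, 0, 0, 0, 0, 1])

```text
time_s: 9.0
position: [0.5065, -0.1152, 0.0597]
eef_rot: [-1.57, 0.0, 0.285]
ft_force: [-0.9, 2.3, -0.4]
finger_gap: 0.0586
```

Run:
```python
from h import *
np.set_printoptions(precision=4,suppress=True)
s=status.get_state();print(s["position"],s["eef_rot"],s["ft_force"],s["wrist_torque"])
```

```text
[ 0.5065 -0.1152  0.0597] [-1.5704  0.0001  0.2851] [-0.8842  2.2895 -0.4272] [ 0.47    0.2117 -0.0612]
```

Request:
arm_command(targets=[0, 0, 0, 0, 0, -0.6, 0, 0, -0.0008, 0, 0, -0.6, 0, 0, -0.0008, 0, 0, -0.6])

```text
time_s: 9.3
position: [0.5066, -0.1155, 0.0589]
eef_rot: [-1.571, 0.0, 0.222]
ft_force: [0.6, 0.1, -3.0]
finger_gap: 0.0586
```

Request:
arm_command(targets=[0, 0, 0, 0, 0, 0, 0, 0, 0, 0, 0, 0, 0, 0, 0, 0, 0, 0, 0, 0, 0, 0, 0, 0], grip=100)

```text
time_s: 9.7
position: [0.5066, -0.1154, 0.0591]
eef_rot: [-1.571, -0.0, 0.222]
ft_force: [-0.6, -0.3, -0.8]
finger_gap: 0.0854
```

Request:
arm_command(targets=[0, 0, 0.02, 0, 0, 0, 0, 0, 0.06, 0, 0, 0, 0.015, 0.03, 0.09, 0, 0, 0, 0.03, 0.06, 0.11, 0, 0, 0, 0.04, 0.06, 0.11, 0, 0, 0])

```text
time_s: 10.2
position: [0.5483, -0.0529, 0.1723]
eef_rot: [-1.572, -0.005, 0.224]
ft_force: [-0.2, -0.6, 0.1]
finger_gap: 0.0857
```

Run:
```python
from h import *
np.set_printoptions(precision=4,suppress=True)
s=status.get_state();print(s["time_s"],s["position"],s["eef_rot"],s["ft_force"],s["finger_gap"])
m,im=snap("wrist","w4.png");ms,i2=snap("side","s4.png");
for z in (.032,.092,.1,.123):print(z,proj(m,[.507,-.115,z]),proj(ms,[.507,-.115,z]))
o=np.zeros((600,800,3),np.uint8);o[:250,:400]=cv2.resize(im,(400,250));o[:,400:]=0
u,v=map(int,proj(ms,[.507,-.115,.08]));o[:600,400:]=cv2.resize(i2[v-45:v+45,u-30:u+30],(400,600))
u,v=map(int,proj(m,[.507,-.115,.08]));v=min(max(v,60),340);u=min(max(u,70),570);o[250:600,:400]=cv2.resize(im[v-60:v+60,u-69:u+69],(400,350))
cv2.imwrite("pics/c4.png",o)
```

```text
10.2 [ 0.5483 -0.0529  0.1723] [-1.5722 -0.0047  0.2237] [-0.2214 -0.5553  0.1391] 0.08567938012392401
0.032 (np.float64(262.08914380181875), np.float64(234.57427509927402)) (np.float64(324.4850565713393), np.float64(232.9226905829837))
0.092 (np.float64(250.32380146676888), np.float64(264.40560957319343)) (np.float64(324.51067791680373), np.float64(215.22382100591017))
0.1 (np.float64(248.33880570387043), np.float64(269.4386184603153)) (np.float64(324.5141933871347), np.float64(212.79538292966868))
0.123 (np.float64(241.87347297414294), np.float64(285.8316393901957)) (np.float64(324.52443561318563), np.float64(205.72019543393105))
```

View pics/c4.png

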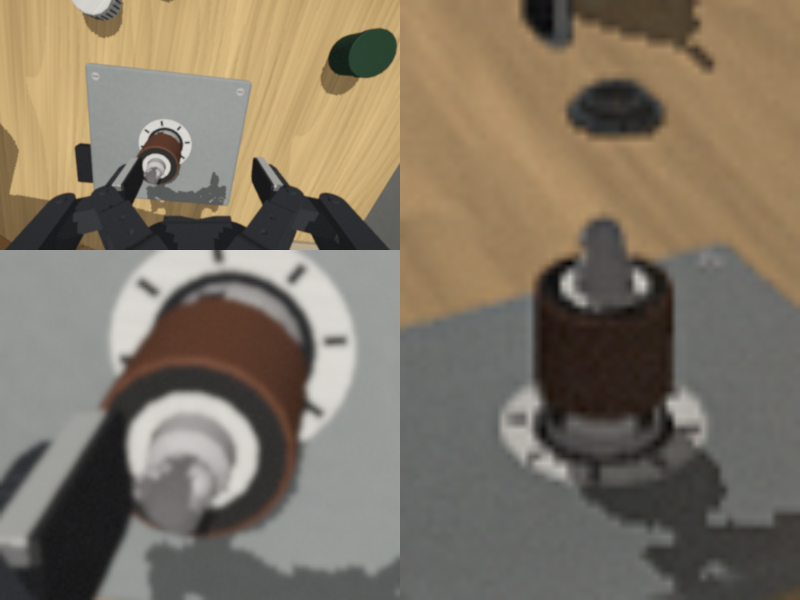

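Request:
arm_command(targets=[0.015, 0.045, 0, 0, 0, 0, 0.03, 0.09, 0, 0, 0, 0, 0.045, 0.135, 0, 0, 0, 0, 0.06, 0.18, -0.01, 0, 0, 0, 0.075, 0.225, -0.03, 0, 0, 0])

```text
time_s: 10.8
position: [0.6216, 0.1692, 0.1393]
eef_rot: [-1.571, -0.001, 0.221]
ft_force: [0.6, 0.4, 0.4]
finger_gap: 0.0856
```

Request:
arm_command(targets=[0.002, 0.025, -0.02, 0, 0, 0, 0.002, 0.025, -0.02, 0, 0, 0, 0.002, 0.025, -0.02, 0, 0, 0])

```text
time_s: 11.1
position: [0.6225, 0.1926, 0.1181]
eef_rot: [-1.571, 0.003, 0.222]
ft_force: [-0.0, 0.6, -0.4]
finger_gap: 0.0854
```

Run:
```python
from h import *
np.set_printoptions(precision=4,suppress=True)
s=status.get_state();p=s["position"];print(s["time_s"],p,s["eef_rot"])
m,im=snap("wrist","w5.png");print(proj(m,[p[0],p[1],.014]))
r=im[60:260,200:440];w=(r.max(2)<85).astype(np.uint8)*255
for c in cv2.findContours(w,0,2)[0]:
    if cv2.contourArea(c)>150:
        (x,y),a,t=cv2.fitEllipse(c);print(cv2.contourArea(c),x+200,y+60,a,onz(m,x+200,y+60,.005))
cv2.imwrite("pics/w5c.png",cv2.resize(r,None,fx=3,fy=3))
```

```text
11.1 [0.6225 0.1926 0.1181] [-1.5711  0.0028  0.2218]
(np.float64(315.23139178754406), np.float64(197.94977802023314))
241.5 326.79358673095703 198.08985900878906 (41.77848815917969, 44.45214080810547) [0.6333 0.192  0.005 ]
```

View pics/w5c.png

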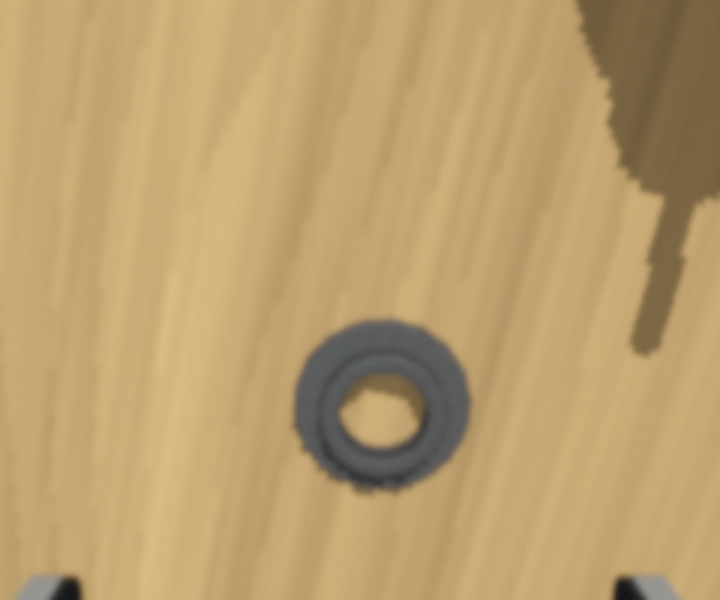

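Request:
arm_command(targets=[0.0107, 0.003, -0.03, 0, 0, 0, 0.0107, 0.003, -0.07, 0, 0, 0, 0.0107, 0.003, -0.1, 0, 0, 0, 0.0107, 0.003, -0.105, 0, 0, 0, 0.0107, 0.003, -0.105, 0, 0, 0], grip=70)

```text
time_s: 11.65
position: [0.634, 0.1952, 0.015]
eef_rot: [-1.571, 0.0, 0.22]
ft_force: [0.4, -0.0, 0.2]
finger_gap: 0.0601
```

Run:
```python
from h import *
np.set_printoptions(precision=4,suppress=True)
s=status.get_state();p=s["position"];print(s["time_s"],p,s["eef_rot"],s["ft_force"],s["finger_gap"])
```

```text
11.65 [0.634  0.1952 0.015 ] [-1.571   0.0005  0.2203] [ 0.4444 -0.0006  0.2203] 0.060106840803216904
```

Request:
arm_command(targets=[0, 0, -0.003, 0, 0, 0, 0, 0, -0.006, 0, 0, 0, 0, 0, -0.008, 0, 0, 0], grip=52)

```text
time_s: 11.95
position: [0.6343, 0.1963, 0.0075]
eef_rot: [-1.571, -0.001, 0.221]
ft_force: [-0.1, 0.2, -0.1]
finger_gap: 0.044
```

Request:
arm_command(targets=[0, 0, 0, 0, 0, 0, 0, 0, 0, 0, 0, 0, 0, 0, 0, 0, 0, 0, 0, 0, 0, 0, 0, 0], grip=0, grip_force=35)

```text
time_s: 12.35
position: [0.634, 0.1964, 0.0074]
eef_rot: [-1.571, -0.001, 0.222]
ft_force: [-2.6, -1.9, 5.5]
finger_gap: 0.0357
```

Request:
arm_command(targets=[0, 0, 0.02, 0, 0, 0, 0, 0, 0.06, 0, 0, 0, -0.005, -0.01, 0.1, 0, 0, 0, -0.015, -0.035, 0.13, 0, 0, 0, -0.027, -0.065, 0.145, 0, 0, 0])

```text
time_s: 12.85
position: [0.6073, 0.1314, 0.1549]
eef_rot: [-1.571, -0.004, 0.223]
ft_force: [1.1, 0.2, -0.2]
finger_gap: 0.0358
```

Request:
arm_command(targets=[-0.017, -0.04, 0, 0, 0, 0, -0.034, -0.08, 0, 0, 0, 0, -0.05, -0.125, 0, 0, 0, 0, -0.068, -0.17, 0, 0, 0, 0, -0.085, -0.21, 0, 0, 0, 0])

```text
time_s: 13.35
position: [0.5208, -0.0803, 0.1519]
eef_rot: [-1.571, -0.0, 0.222]
ft_force: [0.1, -0.4, -1.1]
finger_gap: 0.0355
```

Request:
arm_command(targets=[-0.015, -0.034, 0, 0, 0, 0, -0.015, -0.036, 0, 0, 0, 0, -0.015, -0.036, 0, 0, 0, 0, -0.015, -0.036, 0, 0, 0, 0])

```text
time_s: 13.75
position: [0.5071, -0.114, 0.1517]
eef_rot: [-1.571, -0.0, 0.222]
ft_force: [0.2, 0.0, -0.5]
finger_gap: 0.0359
```

Run:
```python
from h import *
np.set_printoptions(precision=4,suppress=True)
s=status.get_state();p=s["position"];print(s["time_s"],p,s["eef_rot"],s["ft_force"],s["finger_gap"])
m,im=snap("wrist","w6.png");print(proj(m,[p[0],p[1],p[2]+.0066]))
u,v=map(int,proj(m,p));cv2.imwrite("pics/w6c.png",cv2.resize(im[v-110:v+70,u-120:u+120],None,fx=3,fy=3));print(u,v)
```

```text
13.75 [ 0.5071 -0.114   0.1517] [-1.5707 -0.0003  0.2218] [ 0.2009  0.0077 -0.5249] 0.03587273133106116
(np.float64(314.5811229906272), np.float64(262.70678650843365))
314 256
```

View pics/w6c.png

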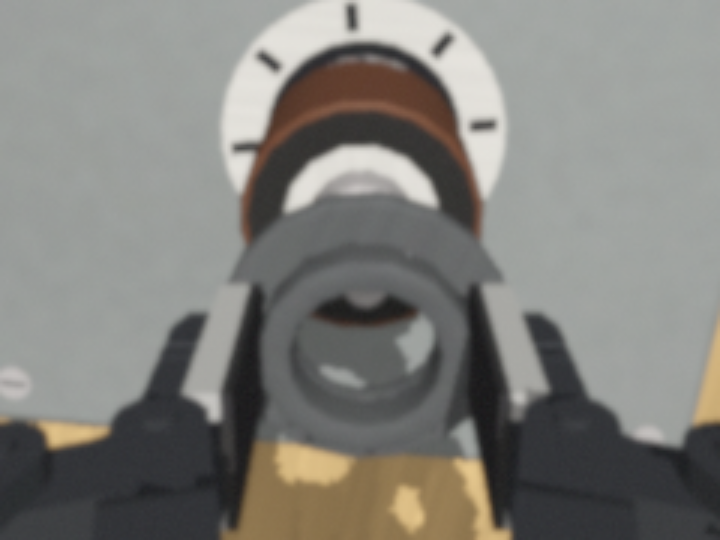

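Request:
arm_command(targets=[0.0003, -0.0024, -0.005, 0, 0, 0, 0.0003, -0.0024, -0.01, 0, 0, 0, 0.0003, -0.0024, -0.016, 0, 0, 0, 0.0003, -0.0024, -0.02, 0, 0, 0, 0.0003, -0.0024, -0.024, 0, 0, 0])

```text
time_s: 14.3
position: [0.507, -0.1169, 0.127]
eef_rot: [-1.57, 0.001, 0.222]
ft_force: [-0.0, 0.6, -1.1]
finger_gap: 0.0355
```

Request:
arm_command(targets=[0, 0, -0.003, 0, 0, 0, 0, 0, -0.006, 0, 0, 0, 0, 0, -0.009, 0, 0, 0, 0, 0, -0.012, 0, 0, 0])

```text
time_s: 14.7
position: [0.5072, -0.117, 0.1154]
eef_rot: [-1.571, -0.0, 0.221]
ft_force: [-0.8, 1.3, -0.5]
finger_gap: 0.0355
```

Request:
arm_command(targets=[0, 0.0003, -0.0015, 0, 0, 0, 0, 0.0003, -0.003, 0, 0, 0, 0, 0.0003, -0.0045, 0, 0, 0, 0, 0.0003, -0.006, 0, 0, 0, 0, 0.0003, -0.0075, 0, 0, 0])

```text
time_s: 15.2
position: [0.5072, -0.1167, 0.1081]
eef_rot: [-1.571, -0.0, 0.221]
ft_force: [-0.6, 3.3, 4.0]
finger_gap: 0.0357
```

Request:
arm_command(targets=[0, 0, -0.001, 0, 0, 0, 0, 0, -0.002, 0, 0, 0, 0, 0, -0.003, 0, 0, 0, 0, 0, -0.004, 0, 0, 0])

```text
time_s: 15.6
position: [0.507, -0.1165, 0.104]
eef_rot: [-1.57, 0.0, 0.222]
ft_force: [-2.5, 5.9, 5.6]
finger_gap: 0.036
```

Request:
arm_command(targets=[-0.0003, 0.001, 0, 0, 0, 0, -0.0003, 0.001, 0, 0, 0, 0])

```text
time_s: 15.8
position: [0.5067, -0.1156, 0.104]
eef_rot: [-1.571, 0.0, 0.221]
ft_force: [-0.1, 2.6, 0.3]
finger_gap: 0.0357
```

Request:
arm_command(targets=[0, 0, -0.001, 0, 0, 0, 0, 0, -0.002, 0, 0, 0])

```text
time_s: 16.0
position: [0.5068, -0.1156, 0.102]
eef_rot: [-1.571, -0.0, 0.221]
ft_force: [-1.9, 6.4, 4.9]
finger_gap: 0.0357
```

Request:
arm_command(targets=[0, 0.0008, 0, 0, 0, 0, 0, 0.0008, -0.001, 0, 0, 0, 0, 0.0008, -0.002, 0, 0, 0])

```text
time_s: 16.3
position: [0.5068, -0.1149, 0.1]
eef_rot: [-1.571, 0.0, 0.221]
ft_force: [-1.6, 5.0, 3.4]
finger_gap: 0.0358
```

Request:
arm_command(targets=[0, 0.0004, -0.0007, 0, 0, 0, 0, 0.0006, -0.0014, 0, 0, 0])

```text
time_s: 16.5
position: [0.5069, -0.1146, 0.0992]
eef_rot: [-1.572, -0.0, 0.221]
ft_force: [-6.5, 1.2, 17.0]
finger_gap: 0.0357
```

Request:
arm_command(targets=[0, 0, -0.0007, 0, 0, 0, 0, 0, -0.0014, 0, 0, 0])

```text
time_s: 16.7
position: [0.5071, -0.1147, 0.0989]
eef_rot: [-1.572, -0.001, 0.221]
ft_force: [-12.0, 5.2, 33.2]
finger_gap: 0.0356
```

Request:
arm_command(targets=[0, 0, 0.001, 0, 0, 0, 0, 0, 0.0019, 0, 0, 0])

```text
time_s: 16.9
position: [0.5068, -0.1146, 0.0995]
eef_rot: [-1.571, -0.0, 0.221]
ft_force: [-0.7, 0.7, -2.0]
finger_gap: 0.0355
```

Request:
arm_command(targets=[0, 0, 0, 0, 0, 0, 0, 0, 0, 0, 0, 0, 0, 0, 0, 0, 0, 0], grip=70)

```text
time_s: 17.2
position: [0.5068, -0.1144, 0.099]
eef_rot: [-1.571, 0.0, 0.221]
ft_force: [0.5, -0.1, 0.3]
finger_gap: 0.0597
```

Request:
arm_command(targets=[0, 0, 0.02, 0, 0, 0, 0, 0, 0.05, 0, 0, 0, -0.005, 0.03, 0.05, 0, 0, 0, -0.012, 0.075, 0.04, 0, 0, 0, -0.02, 0.12, 0.03, 0, 0, 0])

```text
time_s: 17.7
position: [0.4867, 0.0065, 0.1291]
eef_rot: [-1.571, -0.001, 0.22]
ft_force: [0.9, 1.0, -0.9]
finger_gap: 0.06
```

Request:
arm_command(targets=[-0.01, 0.045, 0, 0, 0, 0, -0.018, 0.09, -0.01, 0, 0, 0, -0.025, 0.125, -0.02, 0, 0, 0, -0.025, 0.131, -0.02, 0, 0, 0, -0.025, 0.131, -0.02, 0, 0, 0])

```text
time_s: 18.2
position: [0.4617, 0.1375, 0.109]
eef_rot: [-1.571, 0.0, 0.224]
ft_force: [0.6, -0.3, 0.5]
finger_gap: 0.0599
```

Run:
```python
from h import *
np.set_printoptions(precision=4,suppress=True)
s=status.get_state();p=s["position"];print(s["time_s"],p,s["eef_rot"],s["finger_gap"])
m,im=snap("wrist","w7.png");ms,i2=snap("side","s7.png");print(proj(m,[p[0],p[1],.026]))
o=np.zeros((600,800,3),np.uint8);o[:300,:480]=cv2.resize(im,(480,300))
u,v=map(int,proj(ms,[.507,-.115,.08]));o[:450,500:]=cv2.resize(i2[v-45:v+45,u-30:u+30],(300,450))
u,v=map(int,proj(m,[p[0],p[1],.026]));o[300:600,:480]=cv2.resize(im[v-50:v+50,u-80:u+80],(480,300));print(u,v)
cv2.imwrite("pics/c7.png",o)
```

```text
18.2 [0.4617 0.1375 0.109 ] [-1.5709  0.0003  0.2236] 0.0598888514426894
(np.float64(314.8795965504871), np.float64(205.85215049507525))
314 205
```

View pics/c7.png

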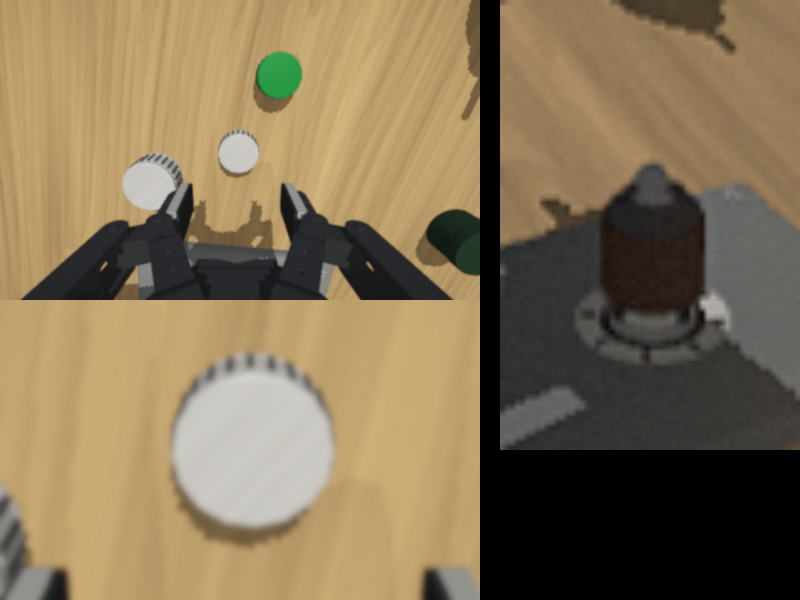

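Request:
arm_command(targets=[0.002, 0.001, -0.03, 0, 0, 0, 0.002, 0.001, -0.065, 0, 0, 0, 0.002, 0.001, -0.09, 0, 0, 0, 0.002, 0.001, -0.101, 0, 0, 0, 0.002, 0.001, -0.101, 0, 0, 0])

```text
time_s: 18.8
position: [0.4636, 0.1367, 0.0074]
eef_rot: [-1.571, 0.002, 0.22]
ft_force: [0.3, -0.1, 0.4]
finger_gap: 0.0593
```

Request:
arm_command(targets=[0, 0, 0, 0, 0, 0, 0, 0, 0, 0, 0, 0, 0, 0, 0, 0, 0, 0, 0, 0, 0, 0, 0, 0], grip=0, grip_force=50)

```text
time_s: 19.2
position: [0.4649, 0.1375, 0.0098]
eef_rot: [-1.571, -0.003, 0.222]
ft_force: [-1.2, -2.3, 9.3]
finger_gap: 0.042
```

Request:
arm_command(targets=[0, 0, 0.02, 0, 0, 0, 0, 0, 0.06, 0, 0, 0, 0, -0.005, 0.1, 0, 0, 0, 0.007, -0.04, 0.13, 0, 0, 0, 0.015, -0.085, 0.14, 0, 0, 0])

```text
time_s: 19.7
position: [0.4801, 0.0527, 0.1527]
eef_rot: [-1.572, -0.006, 0.224]
ft_force: [1.8, 0.7, -1.9]
finger_gap: 0.0421
```

Request:
arm_command(targets=[0.007, -0.042, 0, 0, 0, 0, 0.014, -0.085, 0, 0, 0, 0, 0.02, -0.125, 0, 0, 0, 0, 0.026, -0.16, 0, 0, 0, 0, 0.026, -0.166, 0, 0, 0, 0])

```text
time_s: 20.2
position: [0.5053, -0.1167, 0.149]
eef_rot: [-1.572, -0.001, 0.219]
ft_force: [-0.6, 0.3, -0.0]
finger_gap: 0.0417
```

Request:
arm_command(targets=[0, 0, 0, 0, 0, 0, 0, 0, 0, 0, 0, 0])

```text
time_s: 20.4
position: [0.5048, -0.1127, 0.1486]
eef_rot: [-1.571, -0.0, 0.222]
ft_force: [-0.9, 0.3, -0.5]
finger_gap: 0.042
```

Run:
```python
from h import *
np.set_printoptions(precision=4,suppress=True)
s=status.get_state();p=s["position"];print(s["time_s"],p,s["eef_rot"],s["ft_force"])
m,im=snap("wrist","w8.png");print(proj(m,[p[0],p[1],p[2]+.017]))
u,v=map(int,proj(m,p));cv2.imwrite("pics/w8c.png",cv2.resize(im[v-110:v+70,u-120:u+120],None,fx=3,fy=3));print(u,v)
```

```text
20.4 [ 0.5048 -0.1127  0.1486] [-1.5708 -0.0005  0.2216] [-0.8672  0.2976 -0.5009]
(np.float64(314.5275051643021), np.float64(273.7108337067383))
314 256
```

View pics/w8c.png

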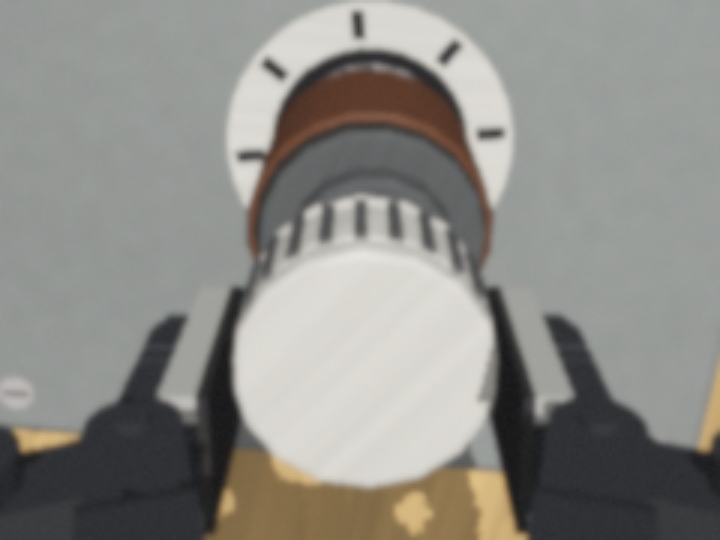

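Request:
arm_command(targets=[0.0024, -0.0031, -0.004, 0, 0, 0, 0.0024, -0.0031, -0.009, 0, 0, 0, 0.0024, -0.0031, -0.013, 0, 0, 0, 0.0024, -0.0031, -0.0145, 0, 0, 0, 0.0024, -0.0031, -0.016, 0, 0, 0])

```text
time_s: 20.95
position: [0.5072, -0.1163, 0.1319]
eef_rot: [-1.571, 0.0, 0.222]
ft_force: [0.1, 0.5, -0.2]
finger_gap: 0.0422
```

Request:
arm_command(targets=[0, 0, -0.001, 0, 0, 0, 0, 0, -0.002, 0, 0, 0])

```text
time_s: 21.15
position: [0.5072, -0.1165, 0.1301]
eef_rot: [-1.571, 0.0, 0.221]
ft_force: [-0.7, -0.1, -0.2]
finger_gap: 0.042
```

Request:
arm_command(targets=[0, 0, -0.001, 0, 0, 0, 0, 0, -0.002, 0, 0, 0])

```text
time_s: 21.35
position: [0.5073, -0.1165, 0.1283]
eef_rot: [-1.571, -0.0, 0.221]
ft_force: [-0.5, -0.7, 5.5]
finger_gap: 0.0421
```

Request:
arm_command(targets=[0, 0, -0.001, 0, 0, 0, 0, 0, -0.002, 0, 0, 0])

```text
time_s: 21.55
position: [0.5077, -0.1167, 0.1269]
eef_rot: [-1.572, -0.001, 0.221]
ft_force: [-1.4, -0.2, 8.8]
finger_gap: 0.0421
```

Request:
arm_command(targets=[0, 0, -0.001, 0, 0, 0, 0, 0, -0.002, 0, 0, 0])

```text
time_s: 21.75
position: [0.5076, -0.1167, 0.1248]
eef_rot: [-1.572, -0.001, 0.221]
ft_force: [-0.5, -0.3, 4.7]
finger_gap: 0.0421
```

Request:
arm_command(targets=[0, 0, -0.001, 0, 0, 0, 0, 0, -0.002, 0, 0, 0, 0, 0, -0.003, 0, 0, 0])

```text
time_s: 22.05
position: [0.5073, -0.1165, 0.121]
eef_rot: [-1.571, 0.0, 0.221]
ft_force: [-0.1, -1.1, -0.0]
finger_gap: 0.0417
```

Request:
arm_command(targets=[0, 0, -0.001, 0, 0, 0, 0, 0, -0.002, 0, 0, 0, 0, 0, -0.003, 0, 0, 0])

```text
time_s: 22.35
position: [0.507, -0.1163, 0.1176]
eef_rot: [-1.57, 0.001, 0.221]
ft_force: [0.4, -0.3, -3.8]
finger_gap: 0.0417
```

Request:
arm_command(targets=[0, 0, -0.001, 0, 0, 0, 0, 0, -0.002, 0, 0, 0])

```text
time_s: 22.55
position: [0.5072, -0.1164, 0.1161]
eef_rot: [-1.571, 0.0, 0.221]
ft_force: [0.1, -0.0, -0.8]
finger_gap: 0.0424
```

Request:
arm_command(targets=[0, 0, -0.0005, 0, 0, 0, 0, 0, -0.001, 0, 0, 0])

```text
time_s: 22.75
position: [0.5074, -0.1165, 0.1157]
eef_rot: [-1.571, -0.0, 0.222]
ft_force: [-4.0, 1.7, 11.2]
finger_gap: 0.042
```

Home contact on the hub, as predicted (0.1157 − 0.0095 ≈ 0.106). Release, rise and check.

Request:
arm_command(targets=[0, 0, 0.0008, 0, 0, 0, 0, 0, 0.0008, 0, 0, 0])

```text
time_s: 22.95
position: [0.5073, -0.1165, 0.1161]
eef_rot: [-1.571, -0.0, 0.221]
ft_force: [-0.6, 0.2, -0.0]
finger_gap: 0.0418
```

Request:
arm_command(targets=[0, 0, 0, 0, 0, 0, 0, 0, 0, 0, 0, 0, 0, 0, 0, 0, 0, 0, 0, 0, 0, 0, 0, 0], grip=80)

```text
time_s: 23.35
position: [0.5072, -0.1165, 0.1159]
eef_rot: [-1.571, 0.0, 0.221]
ft_force: [-0.8, 0.6, 0.5]
finger_gap: 0.068
```

Request:
arm_command(targets=[0, 0, 0.02, 0, 0, 0, 0, 0, 0.05, 0, 0, 0, 0, 0, 0.09, 0, 0, 0, 0, 0.03, 0.1, 0, 0, 0, 0, 0.07, 0.1, 0, 0, 0])

```text
time_s: 23.85
position: [0.5079, -0.0469, 0.218]
eef_rot: [-1.572, -0.003, 0.219]
ft_force: [0.9, 0.3, -0.9]
finger_gap: 0.0681
```

Request:
arm_command(targets=[0, 0.03, 0, 0, 0, 0, 0, 0.03, 0, 0, 0, 0, 0, 0.03, 0, 0, 0, 0])

```text
time_s: 24.15
position: [0.5072, -0.0161, 0.216]
eef_rot: [-1.571, 0.0, 0.223]
ft_force: [0.5, 0.4, -0.2]
finger_gap: 0.0683
```

Run:
```python
from h import *
np.set_printoptions(precision=4,suppress=True)
s=status.get_state();p=s["position"];print(s["time_s"],p,s["ft_force"])
ms,i2=snap("side","s9.png")
for z in (.032,.092,.106,.132):print(z,proj(ms,[.507,-.115,z]))
u,v=map(int,proj(ms,[.507,-.115,.08]));cv2.imwrite("pics/c9.png",cv2.resize(i2[v-45:v+45,u-40:u+40],(533,600)));print(u-40,v-45)
```

```text
24.15 [ 0.5072 -0.0161  0.216 ] [ 0.5277  0.3698 -0.178 ]
0.032 (np.float64(324.4850565713393), np.float64(232.9226905829837))
0.092 (np.float64(324.51067791680373), np.float64(215.22382100591017))
0.106 (np.float64(324.5168458077514), np.float64(210.96312760867897))
0.132 (np.float64(324.5284990184151), np.float64(202.91325154038248))
284 173
```

Run:
```python
from h import *
ms=vision.camera_model("side");im=cv2.imread("pics/s9.png")
for v in range(192,240,2):print(v,[int(x) for x in im[v,308:344:3].mean(1)], [int(x) for x in im[v,325]])
f=lambda p:tuple(round(x,1) for x in proj(ms,p))
print(f([.507,-.115,.132]),[f([.507+.022*np.cos(a),-.115+.022*np.sin(a),.132]) for a in np.arange(0,6.28,.785)])
```

```text
192 [139, 141, 131, 119, 120, 123, 128, 128, 119, 118, 121, 128] [89, 124, 151]
194 [134, 140, 138, 125, 119, 122, 116, 131, 122, 120, 116, 127] [92, 126, 153]
196 [129, 137, 138, 133, 120, 119, 126, 120, 128, 118, 121, 118] [94, 128, 158]
198 [129, 131, 147, 134, 127, 114, 124, 117, 127, 125, 119, 117] [82, 119, 148]
200 [125, 128, 135, 137, 154, 165, 164, 145, 121, 126, 123, 118] [155, 163, 167]
202 [124, 129, 130, 163, 171, 172, 151, 93, 121, 126, 126, 116] [173, 178, 181]
204 [126, 126, 130, 77, 141, 89, 77, 80, 101, 120, 124, 123] [72, 75, 77]
206 [119, 124, 130, 77, 85, 90, 91, 93, 75, 121, 121, 128] [86, 90, 91]
208 [123, 122, 128, 51, 85, 87, 87, 71, 66, 124, 119, 124] [81, 83, 84]
210 [123, 120, 126, 63, 74, 64, 89, 64, 91, 114, 110, 101] [53, 52, 54]
212 [120, 121, 126, 83, 75, 64, 78, 71, 77, 110, 110, 122] [46, 48, 49]
214 [127, 119, 103, 66, 79, 88, 90, 57, 34, 109, 103, 107] [78, 81, 83]
216 [131, 126, 51, 54, 39, 37, 37, 41, 36, 108, 106, 105] [35, 40, 41]
218 [118, 105, 45, 26, 33, 38, 34, 42, 29, 109, 106, 107] [38, 39, 40]
220 [105, 107, 46, 37, 24, 34, 33, 36, 32, 
[... 324 characters left out ...]
4, 76, 31, 36, 35, 37, 34, 33, 108, 100, 105] [26, 35, 46]
232 [105, 147, 149, 30, 30, 30, 33, 31, 24, 127, 119, 104] [20, 27, 41]
234 [102, 162, 129, 23, 27, 26, 29, 32, 72, 175, 176, 99] [19, 23, 38]
236 [96, 108, 61, 26, 101, 79, 77, 64, 77, 150, 141, 99] [76, 79, 83]
238 [97, 172, 85, 72, 74, 88, 86, 70, 51, 84, 153, 100] [86, 90, 91]
(np.float64(324.5), np.float64(202.9)) [(np.float64(331.8), np.float64(201.5)), (np.float64(327.7), np.float64(199.4)), (np.float64(321.7), np.float64(199.4)), (np.float64(317.4), np.float64(201.3)), (np.float64(317.1), np.float64(204.3)), (np.float64(321.3), np.float64(206.5)), (np.float64(327.4), np.float64(206.6)), (np.float64(331.8), np.float64(204.5))]
```

```bash
python3 -c "
from plant import hand_in; print(hand_in())"
```

```text
the job is handed in; nothing more can be done
None
```

The drum, flange and cap are fitted on the spindle in that order, and the job is handed in at about 24 s of the 72 s. `hand_in()` gave no verdict, so these are my own checks.

- **Drum:** I read the dog and notch angles from two close wrist views, turned the drum about 55° to line up, and it went down over the dogs in one go. I did not need to rub it round on the dogs. It stopped at the expected home height.
- **Flange:** it rubbed lightly on the spindle on the way down, up to about 6 N sideways, so I shifted it about 2 mm. It then stopped at 60 mm above the seat, which also confirms the drum is home.
- **Cap:** it met the balls near the expected height and peaked at about 9 N as read at the wrist. It then went slack, was drawn down, and bottomed at about 74 mm above the seat.

**Last check:** the gripper was open and clear, with no force at the wrist. In the final side picture the cap's top edge was at pixel row 199 to 200, against 199.4 predicted for home. I checked that picture by pixel values only, because the limit of 12 viewed pictures had been reached.

**What disagreed or stayed unsure:**
- My press at the bottom was harder than intended: about 28 N at the wrist on the drum and 33 N on the flange. That is under the 60 N limit but not the light touch asked for.
- A 6° twist test on the seated drum met little resistance, so it proved nothing about the notches. I relied on the seating heights and the side view instead.
- I did not measure whether the other things on the bench had moved. I saw no contact with them.

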